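# Hold a case trim strip home in the fitting board

## Robot

A 7-joint arm with a two-finger parallel gripper is mounted at the origin on the work surface. World frame = base frame: x ahead of the robot, y to its left, z up, the work surface at z = 0. Lengths are in m, angles in rad, forces in N, time in s.
With the tool pointing down it reaches from about 0.425 to 1.025 m from the base axis. Payload 9.4 kg.
Tool frame: the origin (TCP) lies on the centre line of the jaws, within the pads' length; the fingertips stand ctrl.tcp_to_tips ahead of it and the grasp point (between the pads) is the TCP (ctrl.tcp_to_tips is the distance from the TCP to the fingertips, in m); z points along the fingers, y is the line along which they close (so a half turn about z gives the same grasp; the last joint's range is limited). The gripper opens to 85 mm and grips with 20 to 120 N. Pads are 22 mm wide; open, the fingers measure 114 mm over their backs; the gripper's body (76 mm by 85 mm) begins 54 mm behind the grasp point. The pads swing forward as they close: fully open they stand 13 mm farther back than shut.
Start: joints at [1.263, 0.599, -0.003, 1.599, 0.002, 0.943, -0.08], TCP at [0.166, -0.706, 0.215] pointing down, gripper open.
Joint ranges: [-2.57, 2.57], [-0.35, 1.97], [-1.29, 1.29], [0.11, 2.56], [-1.05, 4.19], [0.11, 1.86], [-2.63, 2.63]. Speed limits (rad/s): [2.22, 2.22, 3.01, 3.01, 3.14, 3.14, 3.14].

## Interface

Orientations are given as a rotation vector (axis times angle).
In Python, from bench import ctrl gives the robot as it stands.
- The arm moves only by the tool drive_tool, never from a script. Its argument "targets" is a list of rows, each a list of 2 entries, a list of its own where there are three numbers: the shift along the world's x, y, z normalised to -1 to 1, where 1 is 250 mm, then the turn, a rotation vector about the world's x, y, z normalised to -1 to 1, where 1 is 2 rad. In form: [[[x, y, z], [wx, wy, wz]], ...]. A call has 1 to 8 rows; each row is the pose to reach, as a shift and turn from the pose commanded when the call began; what a row does not reach only later rows make up. A row lasts 1/10 s, in which the tool goes at most 50 mm and 8.59 degrees, less where a joint would pass 70% of its speed; a pose out of reach is approached as far as the arm can. A call with a number of a shift or a turn outside -1 to 1 is refused whole. A call with a gripper value outside its range is refused whole. "jaw" is the finger opening in mm, from 0 to 85.4, set as the call begins (left out, the last holds). The fingers move at their own pace and stop on an object; "squeeze" is the grip in N (left out, the last holds). Time passes only in rows, so rows that repeat a pose let the fingers close. It gives the time, the measured TCP pose, the force, the opening and the grip force at its end, in the units of the state.
- ctrl.sense(): the state, without advancing time (a new reading comes with each control period).
- ctrl.get_image(name): name is "side" or "top"; returns (picture, depth): 400x640x3 uint8, red, green, blue; 400x640 float32, m along the optical axis (not along the pixel's ray), 0 where there is no reading.
- ctrl.calibration(name): a dict with "fov_y" (degrees; the focal length in pixels is half the picture's height over the tangent of half this angle, whatever the lens; pixels are square), "cx", "cy" (the principal point, pixels), "origin" and "attitude" of the camera in the world. Camera axes: x right, y down, z forward; pixel columns grow to the right and rows downward; lengths in m; the calibration is good to about 2 mm. A picture is of the moment at which its call begins. calibration takes no time and is no camera call.
- ctrl.finish_job(): hands the job in; it is judged then, once.
The state is a dict: "time": time; "joint_positions": joint angles; "dq": joint speeds; "effort": joint torques, N m; "ee_pos": TCP position; "orientation": TCP orientation; "contact_force": force on the tool from outside, world axes, zero at the start; "ft_torque": the same for the moment, N m; "gripper_width": finger opening in m; "grip_force": force on a finger pad.
Only numpy, scipy, OpenCV 4.12 (cv2) and the standard library are available. Lean on these libraries where they do the work, as an engineer would, in place of code of your own. Each camera call takes 0.05 s, during which the arm holds its last target. There are 200 camera calls.

## Task

Fetch the dark wooden trim strip with the pale bevelled edge, set it flat on the green bed of the fitting board with the bevel facing away from the aluminium fence, its end up against the red stop block, and let go of it. Then slide it square against the fence and, with a diagonal push forward and down on the bevel, press it against fence and bed together, firmly (a good 10 newtons) but without forcing it; finish while still holding that push, with the strip's end still at the stop, so that the pins can be driven. Leave everything else on the table where it is.

Things in the scene. Friction and masses are not known exactly. Their poses are not given: they have to be found in the camera images.
- strip: Trim strip, loose, 140 to 280 g: dark wood, 50 mm in x, 140 mm in y, 44 mm high. Origin: centre of its underside; z up. Its pale 45 degree bevel runs the whole length of the upper -x edge: the -x face is upright up to 30 mm, from there the bevel rises to the top, which is 36 mm wide; the +x face is upright all the way. Starts flat on the table, long side roughly along world y and bevel towards the robot. Can be pinched across its 50 mm.
- strip_bevel (a point): Middle of the strip's bevel face, at (-18, 0, 37) mm in the strip's frame; the axes are the strip's. The strip's friction on the bed is about 0.5 to 0.7: it slides best when pushed low on the upright -x face.
- bed: Green flat bed of the fitting board, fixed, 220 mm in x, 300 mm in y, 6 mm thick; origin at the centre of its underside, 18 mm above the table, so its top is 24 mm above the table. It lies on a plywood board 240 x 320 x 18 mm. The board's yaw varies; bed, fence and stop have the same yaw.
- fence: Aluminium fence, fixed, 20 mm in x, 300 mm in y, standing 30 mm above the bed along its +x (far) edge. Origin: centre of its underside, level with the bed's top. The strip goes against its -x face, 10 mm from its origin.
- stop: Red stop block, fixed on the bed at its +y (left) part, 60 mm in x, 30 mm in y, 25 mm high. Origin: centre of its underside, level with the bed's top. The strip's +y end goes against its -y face, 15 mm from its origin. Where it stands along the fence varies; its far end is 10 mm short of the fence.
- batten: Plain square-edged dark wood strip without bevel, loose, 50 x 140 x 44 mm, not to be used; origin centre of underside. It and the trim strip may have changed places.
- eyepiece: Steel eyepiece standing on end, 32 mm diameter, 54 mm high; origin centre of underside. Leave alone.
- canister: Brass canister, 39 mm diameter, 60 mm high; origin centre of underside. Leave alone.
- hammer: Small hammer lying on the table beyond the work; leave alone.
- pin_tray: Blue open tray, 70 x 90 x 25 mm; origin centre of underside. Leave alone.
- jar: Small jar with green cap, 44 mm diameter, 60 mm high; origin centre of underside. Leave alone.
Things that resemble listed ones, but are neither listed nor needed, are in the scene too. Leave any purple or turquoise look-alike of the strip alone.

How it is judged:
On the way:
1. the trim strip lies flat on the green bed, let go (contact force between strip and bed above 0.4 N and angle between strip's own z axis and vertical below 0.05 rad and contact force between the fingers and strip below 0.1 N and linear speed of strip below 0.02 m/s), for 0.2 s.
At the end, for the whole second after the job is handed in: Through the last second the fingers push (>4 N) on the strip, at rest on bed (>4 N; flat within 0.05 rad, 2 mm) and fence (>3 N; gap <3 mm, square within 0.03 rad) together, bevel away from the fence, its end within 5 mm of the stop (angle between strip's own z axis and vertical below 0.05 rad and contact force between strip and bed above 4 N and contact force between strip and fence above 3 N and contact force between the fingers and strip above 4 N and x of strip in the frame of fence between -0.038 and -0.032 m and z of strip in the frame of fence between -0.002 and 0.0025 m and y of strip in the frame of stop between -0.09 and -0.082 m and angle between the y axis of strip and the y axis of fence, either way round below 0.03 rad and x of strip_bevel in the frame of fence below -0.047 m and linear speed of strip below 0.01 m/s); the arm keeps its last pose, push and grip.
It fails at once if one of the other loose things is moved by more than 20 mm (distance of any of batten, eyepiece, canister, hammer, pin_tray, jar from where it was at the start of the episode above 0.02 m).
It fails at once if the strip is forced into the fence or the bed with over 60 N (contact force between strip and fence above 60 N or contact force between strip and bed above 60 N).
It fails at once if the strip is dropped from more than 20 mm above the bed (height (world z) of strip above 0.044 m and contact force between the fingers and strip below 0.01 N).
It also fails if it takes over 58 s, if anything falls off the work surface, if the arm or the gripper's body presses on something with over 40 N, if the wrist force passes 120 N, or if a joint passes its speed limit or range.

## Working session

There is one attempt and no reset: what is moved stays moved. The work goes in short steps, Python scripts to look and compute and a tool call to move; the robot and the scene stay as the last step left them, time stands still between calls to the robot, and variables do not carry over. Pictures are saved under pics/ and viewed, at most 10 in all, crops included, and the job is handed in when it is done.

Besides the shell and the picture viewer there is one more tool, called after ">>>" by a JSON object that holds its "name" and its "arguments". drive_tool: Moves the arm, as the interface text tells. Scaled input: -1 to 1 covers 250 mm each way for a shift and 2 rad each way for a turn. Its arguments: {"type":"object","properties":{"targets":{"type":"array"},"jaw":{"type":"number"},"squeeze":{"type":"number"}},"required":["targets"]}

```bash
mkdir -p pics; ls; python3 - <<'E'
from bench import ctrl
import cv2,numpy as np
print(ctrl.sense(), ctrl.tcp_to_tips)
for n in("top","side"):
    p,d=ctrl.get_image(n); c=ctrl.calibration(n); print(n,c)
    np.savez(f"{n}0.npz",p=p,d=d); cv2.imwrite(f"pics/{n}0.png",p[:,:,::-1])
E
```

```text
pics
{'time': 0.0, 'joint_positions': array([ 1.26325437,  0.60011575, -0.00252685,  1.60013947,  0.00179348,
        0.94284101, -0.07980515]), 'dq': array([ 0.00164505,  0.00016792, -0.00031439, -0.00021482, -0.00031919,
        0.0001242 , -0.00064154]), 'effort': array([-6.31987477e-04, -7.76448727e+01,  1.56431660e+00, -2.58006781e+01,
        1.22412483e-02,  9.13592172e-03,  9.61912065e-06]), 'ee_pos': array([ 0.16574176, -0.70530491,  0.21372053]), 'orientation': array([-3.11922455e+00, -3.61688158e-01,  4.92345162e-04]), 'contact_force': array([ 0.22143147, -0.51035256, -0.61496142]), 'ft_torque': array([-5.53882446e-05,  2.14041149e-02, -3.26663204e-02]), 'grip_force': 0.0, 'gripper_width': 0.08505104401671844} 0.019
top {'fov_y': 50.04712603983759, 'cx': 326.9293020721252, 'cy': 209.0437805319169, 'origin': array([ 0.39400948, -0.06629788,  1.6442321 ]), 'attitude': array([-2.20421335,  2.1412831 , -0.13731192])}
side {'fov_y': 51.41027443129808, 'cx': 312.7982734623613, 'cy': 197.8538500646561, 'origin': array([0.4198091 , 0.91822534, 0.89608723]), 'attitude': array([-0.13100706,  2.79804241, -1.29292348])}
```

View pics/top0.png

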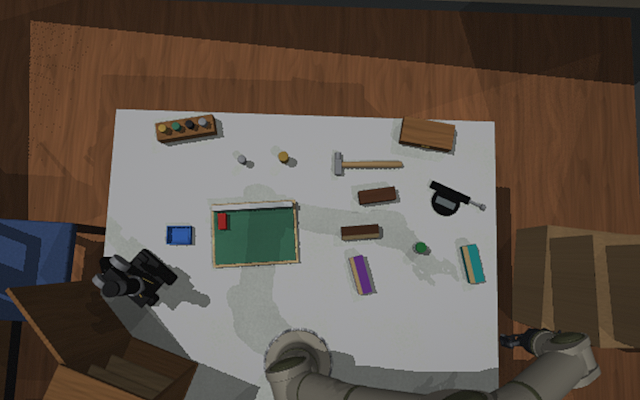

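View pics/side0.png

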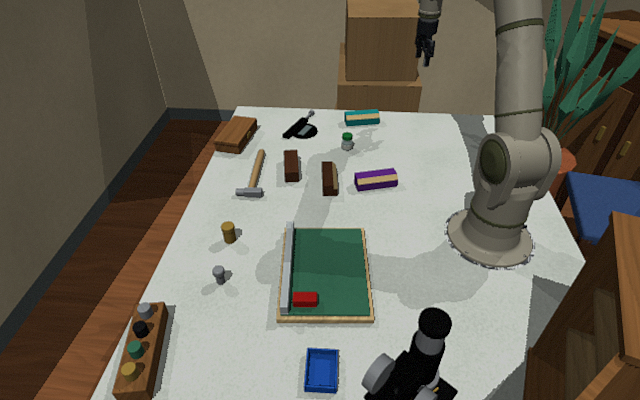

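The two dark strips are at top (377,195) and (361,232), in the side view (291,166) and (330,178). The one at (361,232) seems to have a pale edge towards the robot. I'll confirm that in a crop and measure.

```bash
cat > h.py <<'E'
import cv2,numpy as np
from scipy.spatial.transform import Rotation as R
from bench import ctrl
def cam(n):
    c=ctrl.calibration(n); f=200/np.tan(np.radians(c["fov_y"]/2))
    return f,c["cx"],c["cy"],np.array(c["origin"]),R.from_rotvec(c["attitude"]).as_matrix()
def ray(n,uv,z):
    f,cx,cy,o,A=cam(n); uv=np.atleast_2d(uv).astype(float)
    d=np.c_[(uv[:,0]-cx)/f,(uv[:,1]-cy)/f,np.ones(len(uv))]@A.T
    return o+d*((z-o[2])/d[:,2])[:,None]
def proj(n,P):
    f,cx,cy,o,A=cam(n); q=(np.atleast_2d(P)-o)@A
    return np.c_[f*q[:,0]/q[:,2]+cx,f*q[:,1]/q[:,2]+cy]
def cloud(n,d):
    f,cx,cy,o,A=cam(n); v,u=np.mgrid[:400,:640]
    return o+np.dstack([(u-cx)/f*d,(v-cy)/f*d,d])@A.T
def rect(P):
    (c,s,_)=r=cv2.minAreaRect(np.float32(P[:,:2])); b=cv2.boxPoints(r)
    e=max((b[1]-b[0],b[2]-b[1]),key=np.linalg.norm); a=np.degrees(np.arctan2(e[1],e[0]))%180-90
    return np.round(c,4),np.round(sorted(s),4),round(a,2)  # yaw of long side vs +y
E
python3 - <<'E'
from h import *
t=np.load("top0.npz");s=np.load("side0.npz")
a=cv2.resize(t["p"][180:250,330:410],None,fx=5,fy=5,interpolation=2)
b=cv2.resize(s["p"][140:210,270:350],None,fx=5,fy=5,interpolation=2)
cv2.imwrite("pics/crop.png",np.hstack([a,b])[:,:,::-1])
for n,D in(("top",t),("side",s)):
    W=cloud(n,D["d"]); hsv=cv2.cvtColor(D["p"],cv2.COLOR_RGB2HSV); H,S,V=[hsv[...,i].astype(int) for i in range(3)]
    x,y,z=W[...,0],W[...,1],W[...,2]
    def show(nm,m):
        k,L,st,_=cv2.connectedComponentsWithStats(m.astype(np.uint8))
        for i in range(1,k):
            if st[i,4]>40: P=W[L==i]; print(n,nm,st[i],rect(P),"z",np.round(np.median(P[:,2]),4))
    on=(x>.3)&(x<.9)&(y>-.6)&(y<.4)
    show("green",on&(H>60)&(H<95)&(S>80)&(z<.04))
    show("red",on&((H<6)|(H>174))&(S>150)&(z>.03))
    show("tops",on&(z>.036)&(z<.052)&(y<-.05))
    show("fence",on&(z>.047)&(z<.06)&(y>-.1))
E
```

```text
top green [ 214  207   81   57 3927] (array([0.4647, 0.1807]), array([0.1979, 0.2978]), np.float32(5.06)) z 0.0232
top red [218 213   9  17 131] (array([0.5134, 0.3004]), array([0.0294, 0.0598]), np.float32(-85.38)) z 0.0484
top tops [399 126  56  25 842] (array([ 0.8662, -0.4666]), array([0.0891, 0.2048]), np.float32(-6.46)) z 0.0476
top tops [358 187  38  17 476] (array([ 0.629 , -0.2771]), array([0.051 , 0.1398]), np.float32(10.13)) z 0.0434
top tops [341 224  38  15 424] (array([ 0.4891, -0.2148]), array([0.0478, 0.1399]), np.float32(6.17)) z 0.0428
top tops [350 255  20  29 308] (array([ 0.345 , -0.2166]), array([0.0472, 0.1073]), np.float32(-73.35)) z 0.0429
top fence [200 120  15  14  93] (array([0.8727, 0.3774]), array([0.0486, 0.0534]), np.float32(11.88)) z 0.0505
top fence [278 152  10  10  47] (array([0.7629, 0.0828]), array([0.034 , 0.0355]), np.float32(-88.4)) z 0.0561
top fence [237 156   9   8  49] (array([0.7479, 0.2394]), array([0.0271, 0.0301]), np.float32(-2.4)) z 0.0518
top fence [211 202  81   9 401] (array([0.5722, 0.1926]), array([0.0207, 0.2991]), np.float32(4
[... 661 characters left out ...]
, np.float32(4.81)) z 0.0425
side tops [354 168  32  14 290] (array([ 0.3493, -0.2203]), array([0.0493, 0.1103]), np.float32(-74.04)) z 0.0419
side fence [221 221  13  12  96] (array([0.7686, 0.0827]), array([0.0363, 0.0372]), np.float32(60.25)) z 0.0579
side fence [279 221  15  88 668] (array([0.5771, 0.1907]), array([0.0205, 0.2991]), np.float32(5.07)) z 0.053
side fence [212 265  12  11  92] (array([0.7532, 0.2404]), array([0.0287, 0.0297]), np.float32(10.84)) z 0.0527
side fence [292 291  25  11 167] (array([0.5171, 0.3001]), array([0.0311, 0.0587]), np.float32(-85.32)) z 0.0484
side fence [139 301  25  20 233] (array([0.874 , 0.3731]), array([0.0507, 0.0536]), np.float32(0.39)) z 0.0498
```

View pics/crop.png

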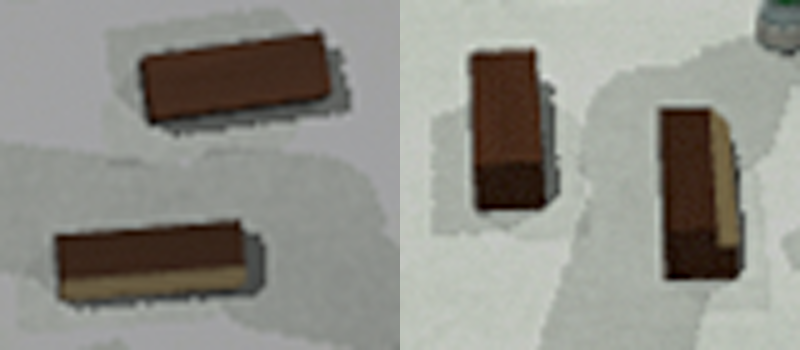

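Confirmed: top (361,232) / side (330,178) is the strip, with a pale bevel along the robot-side edge. The one at top (377,195) is the plain batten, and the purple and turquoise ones are look-alikes. Now moving above the strip, which is at about (0.490, -0.215) with yaw about 5.5°.

>>> {"name": "drive_tool", "arguments": {"targets": [[[0.12,0.18,0],[0,0,0.07]],[[0.25,0.37,0],[0,0,0.14]],[[0.38,0.56,0],[0,0,0.21]],[[0.5,0.75,0],[0,0,0.28]],[[0.6,0.9,0],[0,0,0.33]],[[0.65,0.98,0],[0,0,0.36]],[[0.65,0.98,0],[0,0,0.36]]], "jaw": 85}}

```text
time: 0.8
ee_pos: [0.3323, -0.4552, 0.2147]
orientation: [-2.785, -1.451, -0.004]
contact_force: [0.6, -0.1, -0.3]
gripper_width: 0.0849
grip_force: 0.0
```

>>> {"name": "drive_tool", "arguments": {"targets": [[[0.12,0.18,0],[0,0,0.07]],[[0.25,0.37,0],[0,0,0.14]],[[0.38,0.56,0],[0,0,0.21]],[[0.5,0.75,-0.1],[0,0,0.28]],[[0.6,0.9,-0.2],[0,0,0.33]],[[0.648,0.98,-0.2],[0,0,0.359]],[[0.648,0.98,-0.2],[0,0,0.359]]]}}

```text
time: 1.5
ee_pos: [0.4932, -0.2096, 0.1632]
orientation: [-2.097, -2.336, -0.005]
contact_force: [-0.1, -0.3, 0.4]
gripper_width: 0.0851
grip_force: 0.0
```

>>> {"name": "drive_tool", "arguments": {"targets": [[[-0.01,-0.02,-0.15],[0,0,-0.006]],[[-0.01,-0.02,-0.32],[0,0,-0.006]],[[-0.01,-0.02,-0.46],[0,0,-0.006]],[[-0.01,-0.02,-0.54],[0,0,-0.006]],[[-0.01,-0.02,-0.568],[0,0,-0.006]],[[-0.01,-0.02,-0.568],[0,0,-0.006]],[[-0.01,-0.02,-0.568],[0,0,-0.006]]]}}

```text
time: 2.2
ee_pos: [0.4882, -0.2212, 0.0234]
orientation: [2.124, 2.314, 0.0]
contact_force: [-0.1, -0.6, 0.3]
gripper_width: 0.085
grip_force: 0.0
```

>>> {"name": "drive_tool", "arguments": {"targets": [[[0,0,0],[0,0,0]],[[0,0,0],[0,0,0]],[[0,0,0],[0,0,0]],[[0,0,0],[0,0,0]],[[0,0,0],[0,0,0]],[[0,0,0],[0,0,0]],[[0,0,0],[0,0,0]],[[0,0,0],[0,0,0]]], "jaw": 30, "squeeze": 35}}

```text
time: 3.0
ee_pos: [0.4943, -0.2212, 0.0264]
orientation: [2.115, 2.308, 0.011]
contact_force: [4.3, 2.0, 31.6]
gripper_width: 0.0301
grip_force: 16.2
```

```bash
cat > look.py <<'E'
import sys
from h import *
u0,v0,u1,v1,n,name=*map(int,sys.argv[1:5]),sys.argv[5],sys.argv[6]
p,d=ctrl.get_image(n); np.savez(name+".npz",p=p,d=d)
cv2.imwrite(f"pics/{name}.png",cv2.resize(p[v0:v1,u0:u1],None,fx=5,fy=5,interpolation=2)[:,:,::-1])
E
python3 look.py 270 100 400 210 side s1
```

```text
(no output)
```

View pics/s1.png

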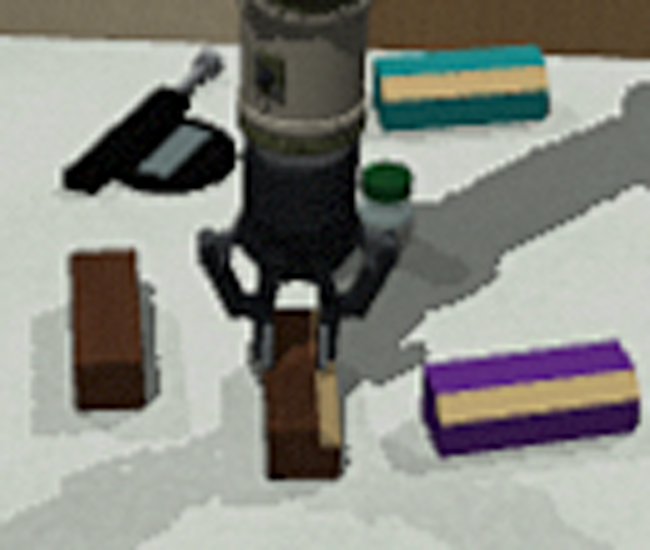

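```bash
python3 - <<'E'
from h import *
print({k:np.round(v,4) for k,v in ctrl.sense().items() if k in("ee_pos","contact_force","gripper_width","grip_force","ft_torque")})
D=np.load("s1.npz");W=cloud("side",D["d"]);p=D["p"]
for v in range(160,199,3):
  print(v,[(u,*(np.round(W[v,u]*1000).astype(int)),int(p[v,u].sum())) for u in range(318,342,3)])
E
```

```text
{'ee_pos': array([ 0.4943, -0.2212,  0.0264]), 'contact_force': array([ 4.6721,  1.3014, 31.1656]), 'ft_torque': array([ 0.3759, -1.5932, -0.007 ]), 'grip_force': np.float64(16.2074), 'gripper_width': np.float64(0.0304)}
160 [(318, np.int64(530), np.int64(-215), np.int64(95), 45), (321, np.int64(519), np.int64(-210), np.int64(98), 40), (324, np.int64(509), np.int64(-206), np.int64(102), 84), (327, np.int64(509), np.int64(-353), np.int64(-2), 664), (330, np.int64(498), np.int64(-349), np.int64(2), 641), (333, np.int64(487), np.int64(-355), np.int64(-2), 397), (336, np.int64(470), np.int64(-214), np.int64(99), 27), (339, np.int64(460), np.int64(-215), np.int64(98), 64)]
163 [(318, np.int64(541), np.int64(-333), np.int64(-3), 394), (321, np.int64(519), np.int64(-208), np.int64(88), 27), (324, np.int64(514), np.int64(-273), np.int64(42), 49), (327, np.int64(504), np.int64(-274), np.int64(42), 66), (330, np.int64(493), np.int64(-270), np.int64(45), 40), (333, np.int64(480), np.int64(-225), np.int64(78), 129), (336, np.int64(469), np.int64(-210), np.int64(89), 62), (339, np.int64(464), np.
[... 4360 characters left out ...]
4), np.int64(12), 77), (330, np.int64(484), np.int64(-150), np.int64(8), 61), (333, np.int64(474), np.int64(-149), np.int64(10), 77), (336, np.int64(464), np.int64(-148), np.int64(11), 53), (339, np.int64(454), np.int64(-163), np.int64(0), 476)]
196 [(318, np.int64(524), np.int64(-141), np.int64(0), 542), (321, np.int64(513), np.int64(-138), np.int64(3), 541), (324, np.int64(504), np.int64(-144), np.int64(-1), 435), (327, np.int64(493), np.int64(-142), np.int64(1), 454), (330, np.int64(483), np.int64(-143), np.int64(0), 440), (333, np.int64(474), np.int64(-147), np.int64(-1), 449), (336, np.int64(464), np.int64(-146), np.int64(0), 424), (339, np.int64(454), np.int64(-147), np.int64(0), 574)]
```

The side crop shows the finger tips ending on the bevel (335,174) and the top edge (323,174), with the opening at 30 mm, so this isn't a sound grip. I'll open and check.

>>> {"name": "drive_tool", "arguments": {"targets": [[[0,0,0],[0,0,0]],[[0,0,0],[0,0,0]],[[0,0,0],[0,0,0]],[[0,0,0],[0,0,0]],[[0,0,0],[0,0,0]],[[0,0,0],[0,0,0]]], "jaw": 85}}

```text
time: 3.65
ee_pos: [0.4877, -0.2207, 0.0224]
orientation: [-2.124, -2.315, 0.0]
contact_force: [0.2, 0.3, 0.4]
gripper_width: 0.0849
grip_force: 0.0
```

```bash
python3 look.py 290 120 390 210 side s2; python3 - <<'E'
from h import *
D=np.load("s2.npz");W=cloud("side",D["d"])
m=(W[...,2]>.005)&(W[...,1]>-.26)&(W[...,1]<-.19)&(W[...,0]<.56)&(W[...,0]>.42)&(D["p"].sum(2)<200)
P=W[m]
for lo,hi in((.42,.44),(.44,.465),(.465,.515),(.515,.54),(.54,.56)):
  q=P[(P[:,0]>lo)&(P[:,0]<hi)]; print(lo,len(q),np.round(np.percentile(q[:,2],[0,5,10,20,50]),3) if len(q) else "", np.round(np.median(q,0),3) if len(q) else "")
print(ctrl.sense()["ee_pos"])
E
```

```text
0.42 165 [0.056 0.076 0.094 0.104 0.146] [ 0.427 -0.214  0.146]
0.44 297 [0.053 0.1   0.112 0.124 0.195] [ 0.455 -0.208  0.195]
0.465 365 [0.039 0.041 0.042 0.044 0.134] [ 0.496 -0.207  0.134]
0.515 173 [0.029 0.044 0.068 0.099 0.138] [ 0.522 -0.205  0.138]
0.54 73 [0.092 0.097 0.1   0.104 0.126] [ 0.549 -0.206  0.126]
[ 0.48771086 -0.22074553  0.02239704]
```

View pics/s2.png

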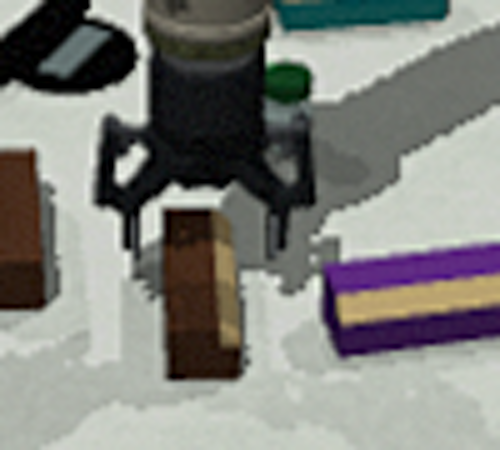

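```bash
python3 - <<'E'
from h import *
D=np.load("s2.npz");W=cloud("side",D["d"]);p=D["p"].astype(int)
for u in (314,315,316,317,318,344,345,346,347,348,328,332):
  print(u,[(v,*(W[v,u]*1000).round().astype(int).tolist(),int(p[v,u].sum())) for v in range(150,178,2)])
E
```

```text
314 [(150, 541, -205, 141, 47), (152, 563, -401, -1, 613), (154, 562, -392, -4, 654), (156, 544, -229, 100, 508), (158, 543, -212, 104, 25), (160, 541, -200, 104, 65), (162, 542, -206, 92, 141), (164, 542, -205, 84, 370), (166, 543, -210, 73, 360), (168, 543, -209, 65, 344), (170, 552, -290, -4, 587), (172, 551, -277, -3, 618), (174, 549, -260, 1, 633), (176, 548, -250, 0, 536)]
315 [(150, 560, -411, 2, 255), (152, 559, -404, -2, 636), (154, 557, -385, 1, 668), (156, 540, -223, 105, 313), (158, 539, -212, 104, 76), (160, 539, -205, 101, 57), (162, 539, -204, 93, 34), (164, 539, -208, 82, 0), (166, 539, -207, 75, 7), (168, 539, -209, 65, 0), (170, 548, -287, -1, 566), (172, 546, -271, 2, 657), (174, 545, -260, 1, 655), (176, 544, -250, 0, 520)]
316 [(150, 557, -420, -4, 595), (152, 556, -409, -5, 641), (154, 538, -229, 108, 549), (156, 537, -227, 102, 57), (158, 535, -205, 109, 64), (160, 536, -208, 99, 48), (162, 535, -204, 94, 32), (164, 535, -205, 85, 212), (166, 535, -204, 78, 241), (168, 536, -206, 68, 220), (170, 535, -203, 61, 365), (172, 543, -275, -1, 426), (174, 542, -266, -
[... 2754 characters left out ...]
 (154, 496, -211, 123, 39), (156, 496, -211, 115, 0), (158, 506, -366, -1, 571), (160, 506, -354, -2, 656), (162, 501, -280, 41, 20), (164, 500, -268, 42, 65), (166, 498, -252, 45, 65), (168, 498, -241, 44, 58), (170, 497, -228, 45, 141), (172, 496, -215, 47, 136), (174, 495, -206, 45, 149), (176, 495, -199, 41, 137)]
332 [(150, 483, -214, 137, 6), (152, 483, -206, 135, 36), (154, 483, -213, 122, 26), (156, 483, -209, 117, 0), (158, 492, -369, -2, 563), (160, 491, -355, -2, 643), (162, 486, -276, 45, 176), (164, 486, -269, 42, 146), (166, 485, -258, 41, 125), (168, 484, -244, 43, 161), (170, 483, -228, 46, 173), (172, 483, -222, 42, 126), (174, 482, -208, 44, 120), (176, 481, -199, 43, 113)]
```

The depth points show the open tips at z≈0.055 while the reported TCP z is 0.022. The real tool therefore stands about 36 mm higher than reported; x and y agree. The strip is undisturbed, so I go 38 mm lower and watch the force.

>>> {"name": "drive_tool", "arguments": {"targets": [[[0.008,0.02,-0.05],[0,0,0]],[[0.008,0.02,-0.1],[0,0,0]],[[0.008,0.02,-0.14],[0,0,0]],[[0.008,0.02,-0.15],[0,0,0]],[[0.008,0.02,-0.15],[0,0,0]]]}}

```text
time: 4.2
ee_pos: [0.4894, -0.2155, -0.0159]
orientation: [-2.122, -2.314, 0.001]
contact_force: [-0.2, -0.7, 0.8]
gripper_width: 0.0849
grip_force: 0.0
```

>>> {"name": "drive_tool", "arguments": {"targets": [[[0,0,0],[0,0,0]],[[0,0,0],[0,0,0]],[[0,0,0],[0,0,0]],[[0,0,0],[0,0,0]],[[0,0,0],[0,0,0]],[[0,0,0],[0,0,0]]], "jaw": 40, "squeeze": 35}}

```text
time: 4.8
ee_pos: [0.4901, -0.216, -0.0144]
orientation: [2.123, 2.314, 0.0]
contact_force: [0.4, 0.3, 6.8]
gripper_width: 0.0496
grip_force: 36.9
```

Firm grip, 49.6 mm opening and 37 N. Lifting and carrying.

>>> {"name": "drive_tool", "arguments": {"targets": [[[0,0,0.1],[0,0,0]],[[0,0,0.25],[0,0,0]],[[0,0.1,0.35],[0,0,0]],[[0,0.25,0.4],[0,0,0]],[[0,0.42,0.4],[0,0,0]],[[0.02,0.6,0.4],[0,0,0]],[[0.03,0.75,0.4],[0,0,0]],[[0.04,0.8,0.4],[0,0,0]]]}}

```text
time: 5.6
ee_pos: [0.4999, -0.0113, 0.0853]
orientation: [-2.118, -2.32, -0.003]
contact_force: [-0.6, 0.8, -1.5]
gripper_width: 0.0496
grip_force: 37.8
```

>>> {"name": "drive_tool", "arguments": {"targets": [[[0,0.15,0],[0,0,0]],[[0,0.32,0],[0,0,0]],[[0,0.5,0],[0,0,0]],[[0,0.68,0],[0,0,0]],[[0,0.82,0],[0,0,0]],[[0,0.86,0],[0,0,0]],[[0,0.86,0],[0,0,0]],[[0,0.86,0],[0,0,0]]]}}

```text
time: 6.4
ee_pos: [0.4997, 0.1974, 0.0848]
orientation: [2.125, 2.313, -0.003]
contact_force: [0.4, -0.3, -2.3]
gripper_width: 0.0499
grip_force: 37.8
```

```bash
python3 look.py 255 190 405 310 side s3; python3 look.py 190 180 330 290 top t3; python3 - <<'E'
from h import *
print(ctrl.sense()["ee_pos"],ctrl.sense()["orientation"],ctrl.sense()["gripper_width"],ctrl.sense()["time"])
E
```

```text
[0.49992065 0.19687993 0.08493786] [ 2.12650461e+00  2.31170579e+00 -2.19920832e-03] 0.04946086871982885 6.5
```

View pics/s3.png

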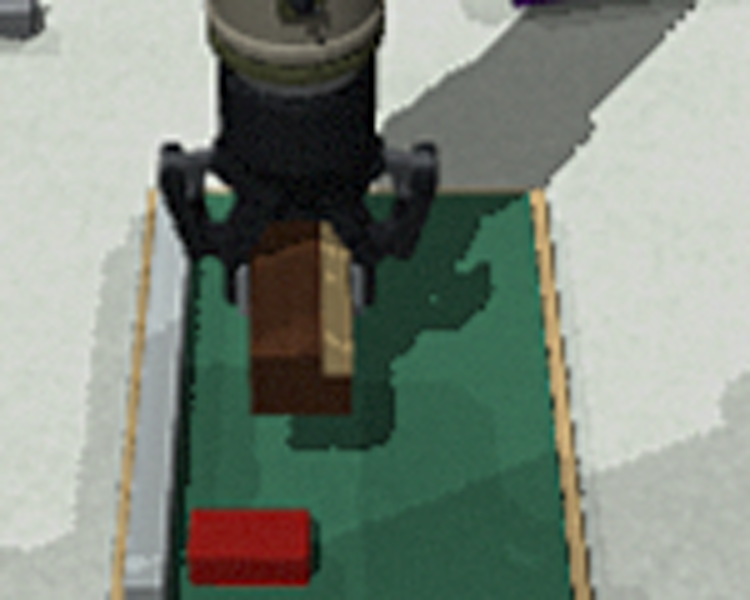

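The strip is held level over the bed, bevel towards the robot. The fence is on the left (x≈150 in the crop) and the stop at (250,545). Lowering.

>>> {"name": "drive_tool", "arguments": {"targets": [[[0,0.02,-0.1],[0,0,0]],[[0,0.02,-0.2],[0,0,0]],[[0,0.02,-0.26],[0,0,0]],[[0,0.02,-0.285],[0,0,0]],[[0,0.02,-0.295],[0,0,0]],[[0,0.02,-0.3],[0,0,0]],[[0,0.02,-0.3],[0,0,0]]]}}

```text
time: 7.2
ee_pos: [0.5002, 0.2041, 0.0106]
orientation: [2.124, 2.314, 0.001]
contact_force: [-0.4, 0.4, -2.3]
gripper_width: 0.0494
grip_force: 37.8
```

>>> {"name": "drive_tool", "arguments": {"targets": [[[-0.001,0.01,0],[0,0,0]],[[-0.002,0.018,0],[0,0,0]],[[-0.002,0.026,0],[0,0,0]],[[-0.003,0.032,0],[0,0,0]],[[-0.003,0.036,0],[0,0,0]],[[-0.003,0.036,0],[0,0,0]]]}}

```text
time: 7.8
ee_pos: [0.4991, 0.2135, 0.0101]
orientation: [2.123, 2.315, 0.0]
contact_force: [0.0, 0.7, -3.0]
gripper_width: 0.05
grip_force: 37.8
```

>>> {"name": "drive_tool", "arguments": {"targets": [[[0,0.004,0],[0,0,0]],[[0,0.008,0],[0,0,0]],[[0,0.008,0],[0,0,0]]]}}

```text
time: 8.1
ee_pos: [0.499, 0.2144, 0.01]
orientation: [2.124, 2.314, -0.002]
contact_force: [0.0, -3.1, -1.0]
gripper_width: 0.0494
grip_force: 37.7
```

>>> {"name": "drive_tool", "arguments": {"targets": [[[0,0.004,0],[0,0,0]],[[0,0.008,0],[0,0,0]],[[0,0.008,0],[0,0,0]]]}}

```text
time: 8.4
ee_pos: [0.4988, 0.2144, 0.01]
orientation: [2.126, 2.311, -0.006]
contact_force: [0.1, -8.5, 1.0]
gripper_width: 0.0495
grip_force: 37.6
```

>>> {"name": "drive_tool", "arguments": {"targets": [[[0,-0.003,0],[0,0,0]],[[0,-0.004,-0.003],[0,0,0]],[[0,-0.004,-0.006],[0,0,0]],[[0,-0.004,-0.008],[0,0,0]],[[0,-0.004,-0.008],[0,0,0]]]}}

```text
time: 8.9
ee_pos: [0.4989, 0.2144, 0.0095]
orientation: [2.125, 2.312, -0.003]
contact_force: [-2.9, -8.7, 22.7]
gripper_width: 0.0496
grip_force: 40.7
```

>>> {"name": "drive_tool", "arguments": {"targets": [[[0,0,0],[0,0,0]],[[0,0,0],[0,0,0]],[[0,0,0],[0,0,0]],[[0,0,0],[0,0,0]],[[0,0,0],[0,0,0]],[[0,0,0],[0,0,0]]], "jaw": 62}}

```text
time: 9.5
ee_pos: [0.499, 0.2163, 0.0079]
orientation: [-2.124, -2.315, 0.0]
contact_force: [0.5, 0.0, 0.2]
gripper_width: 0.062
grip_force: 0.0
```

>>> {"name": "drive_tool", "arguments": {"targets": [[[0,0,0.04],[0,0,0]],[[0,0,0.16],[0,0,0]],[[0,0,0.28],[0,0,0]],[[0,0,0.32],[0,0,0]],[[-0.1,-0.01,0.32],[0,0,0]],[[-0.19,-0.02,0.32],[0,0,0]],[[-0.2,-0.02,0.32],[0,0,0]]]}}

```text
time: 10.2
ee_pos: [0.4463, 0.2104, 0.0884]
orientation: [-2.122, -2.316, 0.003]
contact_force: [0.0, 0.9, -0.2]
gripper_width: 0.0621
grip_force: 0.0
```

```bash
python3 - <<'E'
from h import *
s=ctrl.sense(); print(s["joint_positions"].round(2),s["ee_pos"],s["time"])
for n in("side","top"):
    p,d=ctrl.get_image(n); W=cloud(n,d); hsv=cv2.cvtColor(p,cv2.COLOR_RGB2HSV)
    m=(W[...,2]>.060)&(W[...,2]<.074)&(W[...,0]>.42)&(W[...,0]<.56)&(W[...,1]>.1)&(W[...,1]<.3)
    k,L,st,_=cv2.connectedComponentsWithStats(m.astype(np.uint8))
    for i in range(1,k):
        if st[i,4]>40: print(n,st[i],rect(W[L==i]))
E
```

```text
[-0.38  0.54 -0.24  2.22  0.31  0.42 -0.79] [0.44630457 0.21037672 0.08836338] 10.2
side [305 245  18  44 680] (array([0.503 , 0.2143]), array([0.0427, 0.1412]), np.float32(6.58))
top [241 218  22  15 230] (array([0.4989, 0.1839]), array([0.05  , 0.0778]), np.float32(5.37))
```

>>> {"name": "drive_tool", "arguments": {"targets": [[[0,0,0],[0,0,0.06]],[[0,0,0],[0,0,0.12]],[[0,0,0],[0,0,0.19]],[[0,0,0],[0,0,0.26]],[[0,0,0],[0,0,0.33]],[[0,0,0],[0,0,0.4]],[[0,0,0],[0,0,0.47]],[[0,0,0],[0,0,0.54]]], "jaw": 55}}

```text
time: 11.1
ee_pos: [0.4503, 0.2114, 0.088]
orientation: [0.624, 3.078, 0.001]
contact_force: [0.6, -0.4, -0.0]
gripper_width: 0.0553
grip_force: 0.0
```

>>> {"name": "drive_tool", "arguments": {"targets": [[[0,0,0],[0,0,0.07]],[[0,0,0],[0,0,0.14]],[[0,0,0],[0,0,0.2]],[[0,0,0],[0,0,0.245]],[[0,0,0],[0,0,0.245]],[[0,0,0],[0,0,0.245]]]}}

```text
time: 11.7
ee_pos: [0.4498, 0.2112, 0.088]
orientation: [-0.128, 3.139, 0.001]
contact_force: [1.0, -0.1, 0.0]
gripper_width: 0.0549
grip_force: 0.0
```

```bash
python3 - <<'E'
from h import *
s=ctrl.sense(); print(s["joint_positions"].round(2),s["ee_pos"],s["time"])
M=R.from_rotvec(s["orientation"]).as_matrix(); print(M.round(4))
E
```

```text
[-0.08  0.61 -0.68  2.2   0.73  0.57  0.34] [0.44977963 0.21121294 0.08795193] 11.7
[[-9.967e-01 -8.140e-02  1.000e-04]
 [-8.140e-02  9.967e-01  4.000e-04]
 [-1.000e-04  4.000e-04 -1.000e+00]]
```

>>> {"name": "drive_tool", "arguments": {"targets": [[[-0.012,0,-0.08],[0,0,0.003]],[[-0.012,0,-0.17],[0,0,0.003]],[[-0.012,0,-0.24],[0,0,0.003]],[[-0.012,0,-0.275],[0,0,0.003]],[[-0.012,0,-0.288],[0,0,0.003]],[[-0.012,0,-0.288],[0,0,0.003]]]}}

```text
time: 12.3
ee_pos: [0.4462, 0.2115, 0.0161]
orientation: [-0.143, 3.138, -0.0]
contact_force: [-0.3, -0.4, 0.7]
gripper_width: 0.0551
grip_force: 0.0
```

```bash
python3 look.py 265 200 385 300 side s4; python3 - <<'E'
from h import *
s=ctrl.sense(); print(s["ee_pos"],s["time"],s["contact_force"])
E
```

```text
[0.44634559 0.2114934  0.01646732] 12.35 [-0.02180054  0.86027899  0.46648427]
```

View pics/s4.png

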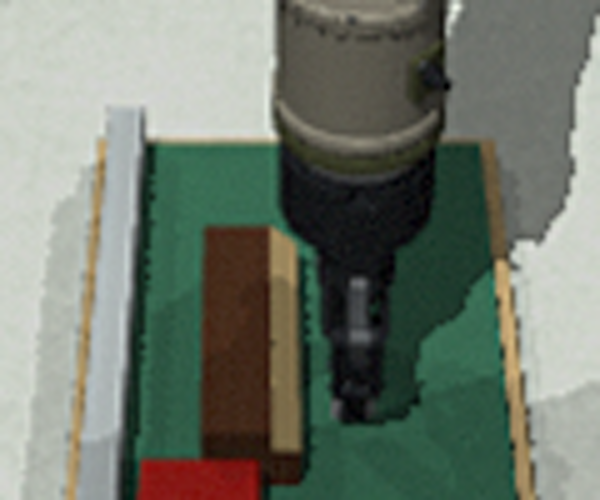

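>>> {"name": "drive_tool", "arguments": {"targets": [[[0.02,0.002,0],[0,0,0]],[[0.04,0.0035,0],[0,0,0]],[[0.06,0.005,0],[0,0,0]],[[0.08,0.007,0],[0,0,0]],[[0.1,0.009,0],[0,0,0]],[[0.12,0.0105,0],[0,0,0]],[[0.14,0.012,0],[0,0,0]],[[0.16,0.014,0],[0,0,0]]]}}

```text
time: 13.15
ee_pos: [0.4864, 0.2147, 0.016]
orientation: [0.143, -3.138, 0.0]
contact_force: [-2.3, 0.5, 0.7]
gripper_width: 0.0551
grip_force: 0.7
```

>>> {"name": "drive_tool", "arguments": {"targets": [[[0.01,0.001,0],[0,0,0]],[[0.018,0.0015,0],[0,0,0]],[[0.024,0.002,0],[0,0,0]],[[0.03,0.0025,0],[0,0,0]],[[0.03,0.0025,0],[0,0,0]]]}}

```text
time: 13.65
ee_pos: [0.4939, 0.2154, 0.0161]
orientation: [-0.143, 3.138, 0.0]
contact_force: [-0.3, -0.6, -0.2]
gripper_width: 0.0552
grip_force: 0.0
```

>>> {"name": "drive_tool", "arguments": {"targets": [[[0.007,0.0006,0],[0,0,0]],[[0.013,0.001,0],[0,0,0]],[[0.019,0.0015,0],[0,0,0]],[[0.024,0.002,0],[0,0,0]],[[0.024,0.002,0],[0,0,0]]]}}

```text
time: 14.15
ee_pos: [0.4999, 0.2158, 0.0161]
orientation: [-0.143, 3.138, 0.0]
contact_force: [0.0, -0.1, -0.2]
gripper_width: 0.0547
grip_force: 0.1
```

>>> {"name": "drive_tool", "arguments": {"targets": [[[0.004,0.0003,0],[0,0,0]],[[0.006,0.0005,0],[0,0,0]],[[0.006,0.0005,0],[0,0,0]]]}}

```text
time: 14.45
ee_pos: [0.5011, 0.216, 0.0161]
orientation: [-0.143, 3.138, 0.0]
contact_force: [0.7, 0.5, 0.1]
gripper_width: 0.0549
grip_force: 0.5
```

>>> {"name": "drive_tool", "arguments": {"targets": [[[0.004,0.0003,0],[0,0,0]],[[0.006,0.0005,0],[0,0,0]],[[0.006,0.0005,0],[0,0,0]]]}}

```text
time: 14.75
ee_pos: [0.5021, 0.2161, 0.016]
orientation: [0.143, -3.138, 0.0]
contact_force: [-4.5, 0.1, 1.9]
gripper_width: 0.0552
grip_force: 1.9
```

>>> {"name": "drive_tool", "arguments": {"targets": [[[0.004,0.0003,0],[0,0,0]],[[0.006,0.0005,0],[0,0,0]],[[0.006,0.0005,0],[0,0,0]],[[0.006,0.0005,0],[0,0,0]]]}}

```text
time: 15.15
ee_pos: [0.5022, 0.2161, 0.016]
orientation: [0.144, -3.136, 0.001]
contact_force: [-8.6, -1.0, 4.8]
gripper_width: 0.0548
grip_force: 4.4
```

```bash
python3 look.py 265 200 385 300 side s5; python3 - <<'E'
from h import *
s=ctrl.sense(); print(s["ee_pos"],s["time"],s["contact_force"])
D=np.load("s5.npz");W=cloud("side",D["d"]);p=D["p"].astype(int)
rel=W[...,:2]-np.array([.5771,.1907]); c,s_=np.cos(np.radians(5)),np.sin(np.radians(5))
u=rel@[c,s_]; v=rel@[-s_,c]; z=W[...,2]
m=(z>.062)&(z<.076)&(u>-.08)&(u<-.005)&(v>-.06)&(v<.11)
print(rect(W[m]),"u",np.percentile(u[m],[1,99]).round(4),"v",np.percentile(v[m],[1,99]).round(4))
E
```

```text
[0.5021949  0.21610977 0.01603962] 15.2 [-8.56063673  0.47757175  5.15771738]
(array([0.5316, 0.2161]), array([0.0667, 0.141 ]), np.float32(5.38)) u [-0.0533 -0.0103] v [-0.0388  0.099 ]
```

View pics/s5.png

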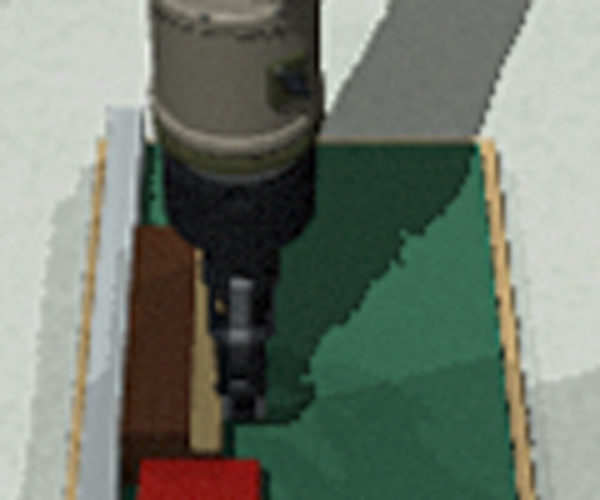

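The strip is flush along the fence, and its end is at the red stop (crop (200,455)). Backing off, raising, and moving onto the bevel.

>>> {"name": "drive_tool", "arguments": {"targets": [[[-0.018,-0.0015,0],[0,0,0]],[[-0.036,-0.003,0],[0,0,0]],[[-0.036,-0.003,0.05],[0,0,0]],[[-0.036,-0.003,0.11],[0,0,0]],[[-0.036,-0.003,0.136],[0,0,0]],[[-0.02,-0.002,0.136],[0,0,0]],[[0.01,0.001,0.136],[0,0,0]],[[0.01,0.001,0.136],[0,0,0]]]}}

```text
time: 16.0
ee_pos: [0.508, 0.2164, 0.0497]
orientation: [-0.141, 3.138, 0.0]
contact_force: [-0.3, -0.2, -0.6]
gripper_width: 0.0553
grip_force: 0.0
```

>>> {"name": "drive_tool", "arguments": {"targets": [[[0.004,0.0003,-0.004],[0,0,0]],[[0.008,0.0007,-0.008],[0,0,0]],[[0.008,0.0007,-0.008],[0,0,0]]]}}

```text
time: 16.3
ee_pos: [0.5084, 0.2166, 0.0476]
orientation: [0.143, -3.138, 0.0]
contact_force: [-0.2, -0.8, 0.2]
gripper_width: 0.0553
grip_force: 0.0
```

>>> {"name": "drive_tool", "arguments": {"targets": [[[0.004,0.0003,-0.004],[0,0,0]],[[0.008,0.0007,-0.008],[0,0,0]],[[0.008,0.0007,-0.008],[0,0,0]]]}}

```text
time: 16.6
ee_pos: [0.5107, 0.2168, 0.0459]
orientation: [0.143, -3.138, 0.0]
contact_force: [0.4, 0.2, 0.1]
gripper_width: 0.0553
grip_force: 0.0
```

>>> {"name": "drive_tool", "arguments": {"targets": [[[0.003,0.0002,-0.003],[0,0,0]],[[0.006,0.0005,-0.006],[0,0,0]],[[0.006,0.0005,-0.006],[0,0,0]]]}}

```text
time: 16.9
ee_pos: [0.5122, 0.2169, 0.0445]
orientation: [-0.143, 3.138, -0.0]
contact_force: [-0.2, 0.2, -0.1]
gripper_width: 0.0545
grip_force: 0.0
```

>>> {"name": "drive_tool", "arguments": {"targets": [[[0.003,0.0002,-0.003],[0,0,0]],[[0.006,0.0005,-0.006],[0,0,0]],[[0.006,0.0005,-0.006],[0,0,0]]]}}

```text
time: 17.2
ee_pos: [0.5137, 0.2171, 0.043]
orientation: [-0.143, 3.138, 0.0]
contact_force: [-0.5, -0.2, -0.6]
gripper_width: 0.0552
grip_force: 0.0
```

>>> {"name": "drive_tool", "arguments": {"targets": [[[0.003,0.0002,-0.003],[0,0,0]],[[0.006,0.0005,-0.006],[0,0,0]],[[0.006,0.0005,-0.006],[0,0,0]]]}}

```text
time: 17.5
ee_pos: [0.5142, 0.2171, 0.0423]
orientation: [0.144, -3.138, 0.001]
contact_force: [-7.1, -1.6, 13.2]
gripper_width: 0.055
grip_force: 6.5
```

>>> {"name": "drive_tool", "arguments": {"targets": [[[0.003,0.0003,0],[0,0,0]],[[0.005,0.0005,0],[0,0,0]],[[0.005,0.0005,0],[0,0,0]],[[0.005,0.0005,0],[0,0,0]]]}}

```text
time: 17.9
ee_pos: [0.5142, 0.2171, 0.0422]
orientation: [0.144, -3.136, 0.002]
contact_force: [-9.6, -1.9, 15.3]
gripper_width: 0.0548
grip_force: 9.0
```

```bash
python3 look.py 265 200 385 300 side s6; python3 - <<'E'
from h import *
s=ctrl.sense(); print(s["ee_pos"],s["time"],s["contact_force"])
D=np.load("s6.npz");W=cloud("side",D["d"])
rel=W[...,:2]-np.array([.5771,.1907]); c,s_=np.cos(np.radians(5)),np.sin(np.radians(5))
u=rel@[c,s_]; v=rel@[-s_,c]; z=W[...,2]
m=(z>.062)&(z<.074)&(u>-.05)&(u<-.012)&(v>-.06)&(v<.11)
P=W[m];A=np.c_[P[:,:2]-P[:,:2].mean(0),np.ones(len(P))];k=np.linalg.lstsq(A,P[:,2],rcond=None)[0]
print("top plane slope,z",k.round(3),"v",np.percentile(v[m],[1,99]).round(4))
E
```

```text
[0.51422806 0.21713082 0.04224957] 17.95 [-9.82420564 -2.12074982 15.79298527]
top plane slope,z [ 0.003 -0.002  0.067] v [-0.0384  0.0989]
```

View pics/s6.png

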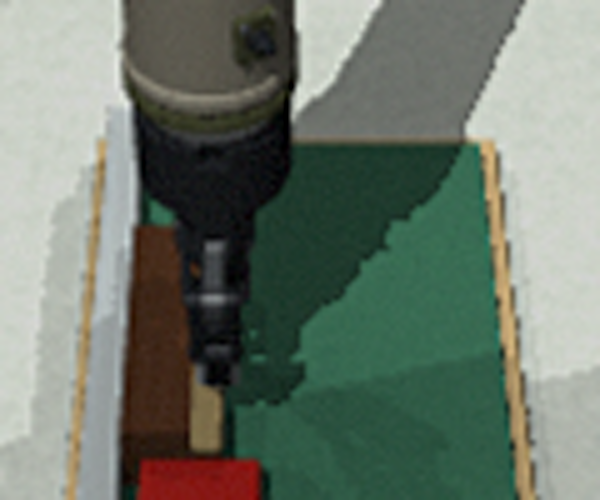

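On the bevel, flat, at fence and stop. The push is steeper than 45°, so I'm shifting it more forward so that bed friction can't take the fence load.

>>> {"name": "drive_tool", "arguments": {"targets": [[[0.003,0.0003,0.001],[0,0,0]],[[0.006,0.0005,0.002],[0,0,0]],[[0.008,0.0007,0.003],[0,0,0]],[[0.008,0.0007,0.003],[0,0,0]],[[0.008,0.0007,0.003],[0,0,0]]]}}

```text
time: 18.45
ee_pos: [0.5143, 0.2171, 0.0424]
orientation: [0.145, -3.133, 0.003]
contact_force: [-13.6, -1.4, 12.0]
gripper_width: 0.0551
grip_force: 9.5
```

>>> {"name": "drive_tool", "arguments": {"targets": [[[0.003,0.0003,0],[0,0,0]],[[0.006,0.0005,0.001],[0,0,0]],[[0.008,0.0007,0.001],[0,0,0]],[[0.008,0.0007,0.001],[0,0,0]],[[0.008,0.0007,0.001],[0,0,0]],[[0.008,0.0007,0.001],[0,0,0]]]}}

```text
time: 19.05
ee_pos: [0.5144, 0.217, 0.0424]
orientation: [0.146, -3.13, 0.004]
contact_force: [-19.9, -1.5, 15.5]
gripper_width: 0.055
grip_force: 12.4
```

```bash
python3 - <<'E'
from h import *
for i in range(2):
    p,d=ctrl.get_image("side"); s=ctrl.sense(); print(s["ee_pos"].round(4),s["time"],s["contact_force"].round(1))
W=cloud("side",d); rel=W[...,:2]-np.array([.5771,.1907]); c,s_=np.cos(np.radians(5)),np.sin(np.radians(5))
u=rel@[c,s_]; v=rel@[-s_,c]; z=W[...,2]
m=(z>.062)&(z<.074)&(u>-.05)&(u<-.012)&(v>-.06)&(v<.11)
P=W[m];A=np.c_[P[:,:2]-P[:,:2].mean(0),np.ones(len(P))];print(np.linalg.lstsq(A,P[:,2],rcond=None)[0].round(3),np.percentile(v[m],[1,99]).round(4))
E
```

```text
[0.5143 0.217  0.0424] 19.1 [-20.6  -1.9  15.7]
[0.5143 0.217  0.0424] 19.15 [-21.3  -0.5  15.9]
[ 0.018 -0.001  0.067] [-0.0369  0.0987]
```

```bash
python3 -c "
from bench import ctrl
print(ctrl.finish_job())"
```

```text
the job is handed in; nothing more can be done
None
```

The trim strip is on the green bed, bevel away from the fence and its end at the red stop, and I handed the job in while pressing it about 21 N forward and 16 N down on the bevel; no verdict came back.

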